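# Hold a length of trunking in the bench shear, ready for the cut

## Task

Lay the wide length of white cable trunking on the bed of the bench shear, lid up, and hold it ready for the cut: long side flush against the fence, one end butted against the length stop, the other end running out under the raised blade. Finish while holding it there with one steady diagonal push of the fingers that presses it firmly both down on the bed and back against the fence, as a hand would and not hard enough to crush it; do not let go. Leave the blade arm up and the other things on the bench where they are.

Things in the scene. Friction and masses are not known exactly. Their poses are not given: they have to be found in the camera images.
- wide_length_mid (a point): the workpiece: a straight closed length of white plastic cable trunking, 240 mm long (its x axis) x 40 wide (y) x 25 high (z), about 0.1 kg, a plain box in outline, the same either way round. It starts flat on the bench, lid up, left of the shear. This point is its centre, 12.5 mm above what it lies on
- narrow_length_mid (a point): bystander: a narrower length of the same trunking, 240 (x) x 25 (y) x 16 (z) mm, lying beside the wide one (either may be the left one); the point is its centre. Leave it
- short_offcut_mid (a point): bystander: an 85 (x) x 40 x 25 mm offcut of the wide trunking; the point is its centre. Leave it
- tape_measure: bystander: grey tape measure, 66 x 64 x 32 mm, origin under its centre. Leave it
- screwdriver: bystander: screwdriver lying on the bench, 200 mm long along its x. Leave it
- try_square: bystander: metal try square lying flat right of the shear, stock 110 mm, blade 200 mm; origin under the stock. Leave it
- flat_elbow: bystander: white plastic L-shaped trunking elbow about 60 x 100 x 27 mm lying beyond the shear's left end. Leave it
- shear: the bench shear, fixed to the bench, base 420 mm along the fence x 230 mm. Origin on the bench top; its x axis points from the operator's (robot's) side towards the fence, y along the fence to the left, z up. The blade plane is at y = -140 mm in this frame
- fence_face (a point): point on the shear: foot of the fence face, at bed height (shear frame x = +40, y = 0, z = +30 mm), axes as the shear's
- shear_bed: the shear's flat dark steel bed, same origin and axes as shear: its surface is 30 mm above the bench and runs from x = -100 mm to the fence face at x = +40 mm, and from y = -240 to +158 mm
- shear_fence: the shear's fence, same origin and axes as shear: a straight upright bar along y, face at x = +40 mm, 10 mm thick, its top 38 mm above the bed (68 mm above the bench), y = -250 to +158 mm with a slit for the blade
- shear_arm (a joint): angle of the blade arm, rad: 0 is fully up (a spring holds it), grows as it is pulled down towards the operator. Up, it stands above the back of the fence at shear y = -140 mm, leaning back a little, to about 0.37 m above the bench, 30 mm wide at its grip; its blade then reaches forward to x = +30 mm and begins about 90 mm above the bed
- stop_face (a point): point on the length stop, a fixed aluminium block clamped on the fence, 180 to 220 mm left of the blade plane; 60 mm deep from the fence, 24 thick along it, 33 high, its saddle to 48 and thumb screw to 61 mm above the bed. The point is on its flat face towards the blade (shear -y), 20 mm before the fence, 12.5 mm above the bed: there the centre of the trunking's end must lie. Axes as the shear's
Things that resemble listed ones, but are neither listed nor needed, are in the scene too. Leave any black or orange look-alike of the part that bears wide_length_mid alone.

How it is judged:
By the outcome, as a careful person would: the job done as asked, in the order asked, and still so for the second after the job is handed in, while the arm keeps its last pose, push and grip.
It also fails if it takes over 70 s, if anything falls off the work surface, if the arm or the gripper's body presses on something with over 40 N, if the wrist force passes 120 N, or if a joint passes its speed limit or range.

## Robot

A 6-joint arm with a two-finger parallel gripper is mounted at the origin on the work surface. World frame = base frame: x ahead of the robot, y to its left, z up, the work surface at z = 0. Lengths are in m, angles in rad, forces in N, time in s.
With the tool pointing down it reaches from about 0.35 to 0.775 m from the base axis. Payload 5.5 kg.
Tool frame: the origin (TCP) lies between the finger pads; the fingertips stand 19 mm ahead of it and the grasp point (between the pads) is the TCP; z points along the fingers, x is the direction in which the jaws open and shut, and the axes are right-handed (so a half turn about z gives the same grasp; the last joint's range is limited). The gripper opens to 85 mm and grips with 20 to 120 N. Pads are 22 mm wide; open, the fingers measure 114 mm over their backs; the gripper's body (76 mm by 85 mm) begins 54 mm behind the grasp point. The pads swing forward as they close: fully open they stand 13 mm farther back than shut.
Start: joints at [1.012, 0.313, 0.046, 1.304, 0, 1.431], TCP at [0.234, 0.525, 0.222] pointing down, gripper open.
Joint ranges: [-2.76, 2.76], [-0.86, 1.69], [-1.03, 1.26], [-2.2, 2.34], [-1.47, 1.5], [-3.14, 3.14]. Speed limits (rad/s): [2.57, 2.57, 3.14, 3.14, 3.14, 3.14].

## Interface

Orientations are given as a unit quaternion [w, x, y, z].
In Python, from workcell import env gives the robot as it stands. The module is installed in compiled form; this text tells all that it offers.
- The arm moves only by the tool carry_out, never from a script. Its argument "steps" is a list of rows, each a list of 7 numbers: the gripper command: -1 is shut, 1 is fully open, values between are in proportion, then the shift along the tool's x, y, z in m, then the turn, a rotation vector about the tool's x, y, z in rad. A call has 1 to 20 rows; each row shifts and turns the commanded pose from where the row before left it, along the tool's axes as they then stand; what a row does not reach is not made up. A row lasts 1/8 s, in which the tool goes at most 62.5 mm and 10.7 degrees, less where a joint would pass 70% of its speed; a pose out of reach is approached as far as the arm can. A call with a gripper value outside its range is refused whole. The fingers move at their own pace and stop on an object; "grip_force" is the grip in N (left out, the last holds). Time passes only in rows, so rows that do not move let the fingers close. It gives the time, the measured TCP pose, the force and the opening at its end, in the units of the state.
- env.get_state(): the state, without advancing time (a new reading comes with each control period).
- env.read_camera(name): name is "scene" or "top" or "wrist"; returns a dict with "color" (384x512x3 uint8, red, green, blue), "K" (3x3 intrinsics, pixels), "R" (3x3) and "t" (3): a world point X has camera coordinates R X + t. Camera axes: x right, y down, z forward; pixel columns grow to the right and rows downward; lengths in m; the calibration is good to about 2 mm. A picture is of the moment at which its call begins. There is no depth.
- env.hand_in(): hands the job in, once; it reports no verdict.
The state is a dict: "clock": time; "joint_pos": joint angles; "qvel": joint speeds; "tau": joint torques, N m; "tcp_pos": TCP position; "orientation": TCP orientation; "wrist_force": force on the tool from outside, world axes, zero at the start; "ft_torque": the same for the moment, N m; "finger_gap": finger opening in m.
Only numpy, scipy, OpenCV 4.12 (cv2) and the standard library are available. Lean on these libraries where they do the work, as an engineer would, in place of code of your own. Each camera call takes 0.05 s, during which the arm holds its last target. There are 200 camera calls.

## Working session

There is one attempt and no reset: what is moved stays moved. The work goes in short steps, Python scripts to look and compute and a tool call to move; the robot and the scene stay as the last step left them, time stands still between calls to the robot, and variables do not carry over. Pictures are saved under pics/ and viewed, about 8 in all and at most 12, crops included, and the job is handed in when it is done.

Besides the shell and the picture viewer there is one more tool, called after "Emit:" by a JSON object that holds its "method" and its "body", one argument or row to a line. carry_out: Moves the arm, as the interface text tells. Its arguments: {"type":"object","properties":{"steps":{"type":"array","items":{"type":"array","items":{"type":"number"}}},"grip_force":{"type":"number"}},"required":["steps"]}

```bash
mkdir -p pics; cat > h.py <<'E'
from workcell import env
import numpy as np, cv2
def cap(n,f):
    c=env.read_camera(n); cv2.imwrite('pics/'+f+'.png',c['color'][:,:,::-1]); np.savez('pics/'+f,**{k:np.array(c[k]) for k in('color','K','R','t')}); return c
def load(f): return dict(np.load('pics/'+f+'.npz'))
def ray(c,p):
    d=c['R'].T@np.linalg.inv(c['K'])@np.array([p[0],p[1],1.]); return -c['R'].T@c['t'],d
def onz(c,p,z):
    o,d=ray(c,p); return o+d*(z-o[2])/d[2]
def tri(c1,p1,c2,p2):
    o,d=ray(c1,p1);q,e=ray(c2,p2);d/=np.linalg.norm(d);e/=np.linalg.norm(e)
    s=np.linalg.lstsq(np.c_[d,-e],q-o,rcond=None)[0];a=o+d*s[0];b=q+e*s[1]
    return (a+b)/2,np.linalg.norm(a-b)
def proj(c,X):
    v=c['R']@np.array(X)+c['t'];v=c['K']@v;return v[:2]/v[2]
E
python3 - <<'E'
from h import *
a=cap('scene','s0');b=cap('top','t0');w=cap('wrist','w0')
for c in(a,b,w):print(-c['R'].T@c['t'],c['R'][2],c['K'][0,0])
print(env.get_state())
im=np.hstack([cv2.imread('pics/s0.png')])
cv2.imwrite('pics/s0b.png',cv2.resize(im,(800,600),interpolation=3))
cv2.imwrite('pics/t0b.png',cv2.resize(cv2.imread('pics/t0.png'),(800,600),interpolation=3))
E
```

```text
[1.20321689 0.88741252 1.13905941] [-0.4355762  -0.55934235 -0.70527265] 455.81773742159305
[0.30559981 0.06850835 1.4346234 ] [ 0.15167232 -0.01492183 -0.98831819] 422.7171089850503
[0.15648389 0.55840131 0.37344772] [ 0.29553748 -0.13339736 -0.94597185] 297.3770715326135
{'clock': 0.15, 'joint_pos': array([ 1.01241433e+00,  3.13819023e-01,  4.52564550e-02,  1.30362704e+00,
       -6.62238148e-06,  1.43122003e+00]), 'qvel': array([ 0.00014074, -0.00188784,  0.00278081,  0.00130205,  0.00151301,
        0.00015939]), 'tau': array([ 2.67388452e-03, -4.81063700e+01,  2.98815447e+01,  1.38178119e-02,
       -1.25134161e-04,  1.92078272e-05]), 'tcp_pos': array([0.23361982, 0.52496486, 0.22152554]), 'orientation': array([ 2.97468260e-04,  8.38650395e-01,  5.44669652e-01, -6.29944880e-04]), 'wrist_force': array([-0.50130856, -0.08117971, -0.0806588 ]), 'ft_torque': array([-0.04960392, -0.01214172,  0.02918474]), 'finger_gap': 0.08519462452342776}
```

View pics/s0b.png

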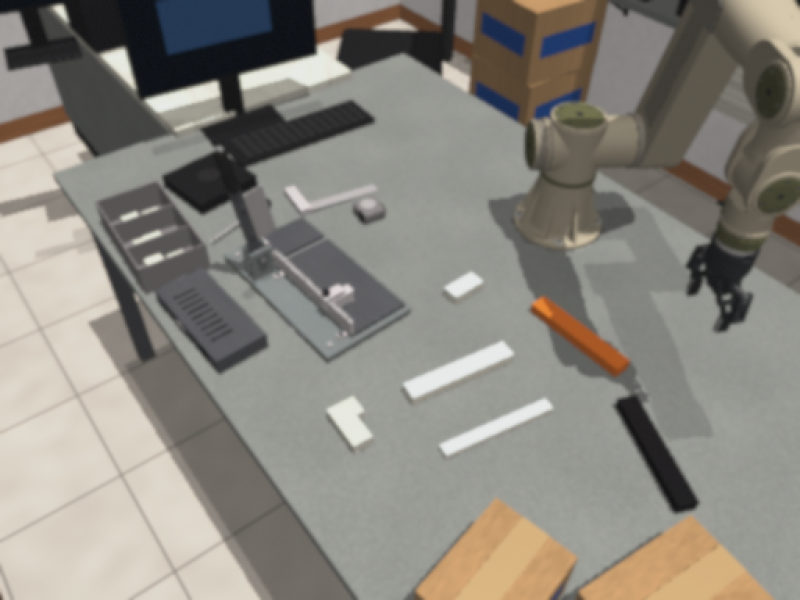

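View pics/t0b.png

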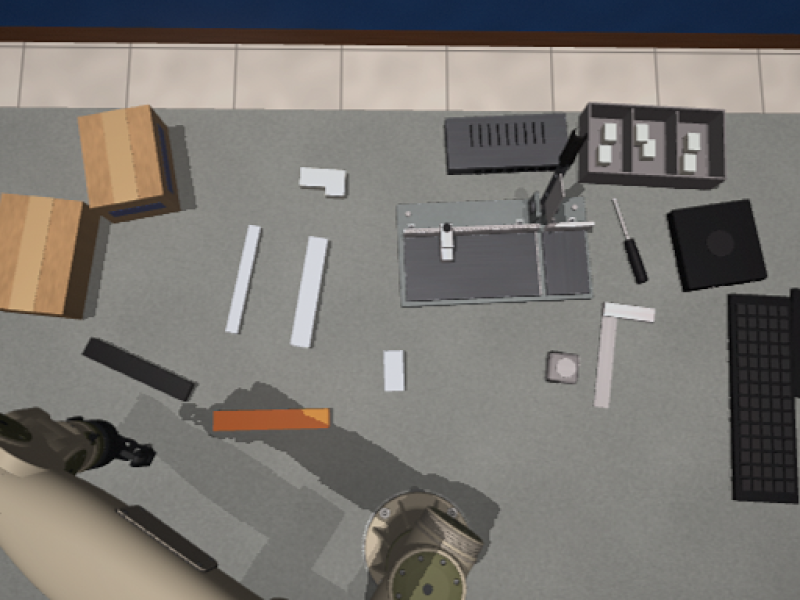

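The scene and top views show the wide white length at top (310,292)/800, the narrow one left of it at (243,279). The shear is at (400–592, 200–305), with the stop at (447,245) and the blade at about x=541.

```bash
python3 - <<'E'
from h import *
s=load('s0');t=load('t0')
def blobs(c,f):
    im=c['color'].astype(int);m=((im.min(2)>165)&(im.max(2)-im.min(2)<30)).astype(np.uint8)
    n,l,st,ce=cv2.connectedComponentsWithStats(m)
    for i in range(1,n):
        if 100<st[i,4]<1500 and st[i,1]>80:
            ct=cv2.findContours((l==i).astype(np.uint8),0,2)[0][0]
            r=cv2.minAreaRect(ct);print(f,st[i],ce[i].round(1),np.round(r[1],1),cv2.boxPoints(r).round(1).tolist())
            if f=='t':
                print('   z.025',[onz(c,p,.025)[:2].round(3).tolist() for p in cv2.boxPoints(r)])
blobs(s,'s');blobs(t,'t')
a=cv2.resize(t['color'][115:205,245:390],(800,497),interpolation=2);cv2.imwrite('pics/tz.png',a[:,:,::-1])
b=cv2.resize(s['color'][140:235,140:270],(800,585),interpolation=2);cv2.imwrite('pics/sz.png',b[:,:,::-1])
E
```

```text
s [182 118  59  17 336] [207.2 125.6] [16. 58.] [[182.0, 118.0], [240.0, 118.0], [240.0, 134.0], [182.0, 134.0]]
s [284 173  26  17 242] [296.5 181.4] [11.1 24. ] [[283.29998779296875, 182.8000030517578], [303.8999938964844, 170.5], [309.6000061035156, 180.0], [289.0, 192.39999389648438]]
s [258 218  71  37 908] [292.5 235.9] [13.1 73.3] [[256.79998779296875, 244.1999969482422], [324.0, 214.8000030517578], [329.20001220703125, 226.8000030517578], [262.0, 256.20001220703125]]
s [209 253  30  33 531] [224.  268.5] [32.1 20.5] [[207.89999389648438, 261.5], [224.39999389648438, 249.39999389648438], [243.39999389648438, 275.29998779296875], [226.89999389648438, 287.3999938964844]]
s [281 254  73  38 741] [316.8 272.4] [10.  76.4] [[280.20001220703125, 283.1000061035156], [349.8999938964844, 252.10000610351562], [354.0, 261.20001220703125], [284.20001220703125, 292.20001220703125]]
t [191 107  30  18 392] [206.7 114.5] [28.8 16.4] [[190.5, 122.9000015258789], [191.5, 106.5], [220.3000030517578, 108.30000305175781], [219.3000030517578, 124.69999694824219]]
   z.025 [[0.754, 0.263], [0.813, 
[... 596 characters left out ...]
755] [392.8 219.8] [32.2 66.7] [[378.29998779296875, 259.0], [387.1000061035156, 192.89999389648438], [419.0, 197.10000610351562], [410.20001220703125, 263.20001220703125]]
   z.025 [[0.292, -0.368], [0.513, -0.407], [0.499, -0.515], [0.278, -0.473]]
t [245 224  14  27 315] [251.5 236.7] [25.9 12.3] [[244.6999969482422, 224.1999969482422], [257.0, 223.6999969482422], [258.1000061035156, 249.5], [245.8000030517578, 250.10000610351562]]
   z.025 [[0.405, 0.074], [0.407, 0.033], [0.322, 0.03], [0.32, 0.07]]
t [356 229  12  12 110] [361.8 234.8] [11. 11.] [[356.0, 229.0], [367.0, 229.0], [367.0, 240.0], [356.0, 240.0]]
   z.025 [[0.391, -0.297], [0.391, -0.334], [0.354, -0.333], [0.354, -0.296]]
```

View pics/tz.png

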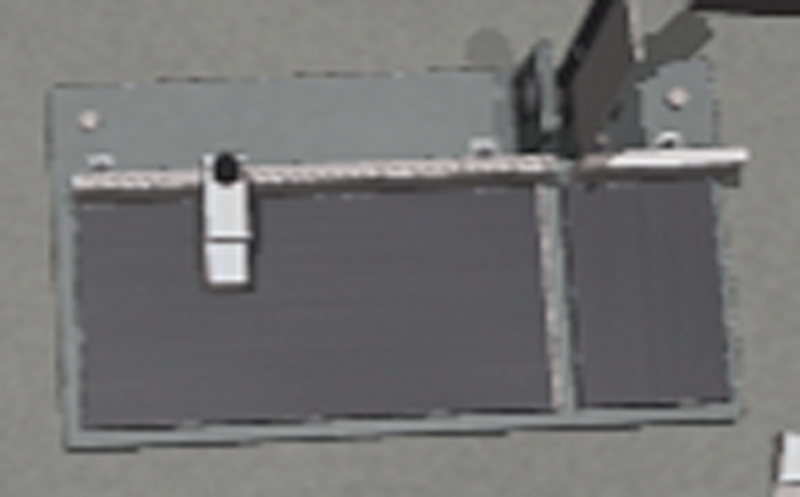

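View pics/sz.png

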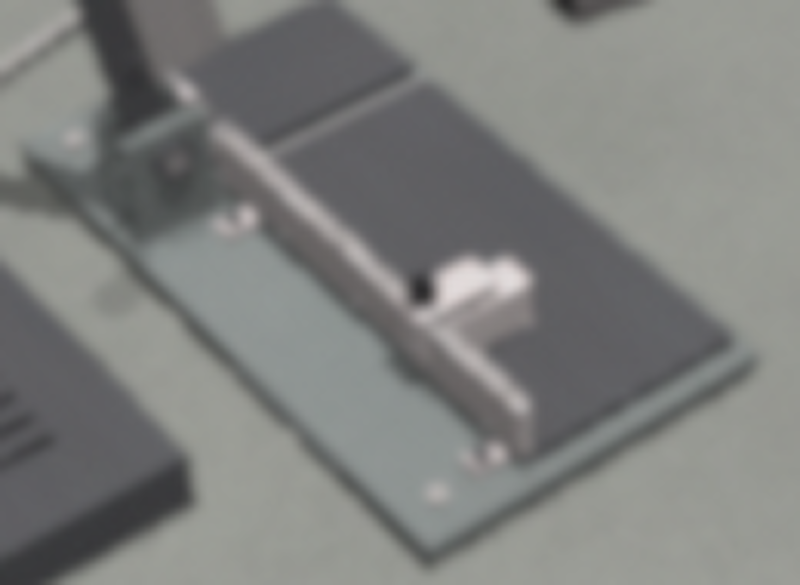

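Crops: top zoom shows the bed's front corners at (80,425) and (730,402), the fence's top front edge at about (75,187)–(545,168), and the stop front at (207–248,284). The scene zoom shows the bed's front-left corner at (733,340), the fence's left end top at (528,408), and the stop at (490,290).

```bash
python3 - <<'E'
from h import *
s=load('s0');t=load('t0')
T=lambda u,v:(245+(u+.5)*145/800-.5,115+(v+.5)*90/497-.5)
S=lambda u,v:(140+(u+.5)*130/800-.5,140+(v+.5)*95/585-.5)
for n,p,z in [('bedFL',(80,425),.03),('bedFR',(730,402),.03),('fenceL',(75,187),.068),('fenceR',(545,168),.068),('stopL',(207,285),.063),('stopR',(248,283),.063),('slot',(567,300),.03),('slotF',(565,408),.03)]:
    print(n,onz(t,T(*p),z).round(4))
print('bedFL tri',tri(t,T(80,425),s,S(733,340)))
print('fenceL tri',tri(t,T(75,180),s,S(522,400)))
print('stop tri',tri(t,T(248,283),s,S(500,258)),)
# wide corners: top far-left / near
print('wide tri',tri(t,(197.2,150.3),s,(258,247)))
print('wide tri',tri(t,(197.,222.4),s,(324,215)), tri(t,(184.9,220.2),s,(329.5,224)))
E
```

```text
bedFL [0.5148 0.0265 0.03  ]
bedFR [ 0.5308 -0.3719  0.03  ]
fenceL [0.6538 0.0306 0.068 ]
fenceR [ 0.6673 -0.2537  0.068 ]
stopL [ 0.5952 -0.0488  0.063 ]
stopR [ 0.5965 -0.0735  0.063 ]
slot [ 0.5939 -0.2737  0.03  ]
slotF [ 0.5266 -0.2703  0.03  ]
bedFL tri (array([0.51526032, 0.02605258, 0.02964836]), np.float64(0.0012494907081899685))
fenceL tri (array([0.6577163 , 0.0298477 , 0.07365657]), np.float64(0.002755122660632232))
stop tri (array([ 0.59878291, -0.0755605 ,  0.061906  ]), np.float64(0.005467477434203548))
wide tri (array([0.65892027, 0.22635375, 0.05182619]), np.float64(0.02370258556725979))
wide tri (array([0.40860101, 0.23272927, 0.03906436]), np.float64(0.0035064745815272824)) (array([0.41746625, 0.2714947 , 0.03571086]), np.float64(0.0009725944104030889))
```

Emit:
{"method": "carry_out", "body": {
  "steps": [
    [1,-0.0148,0.0372,0.006,0,0,0],
    [1,-0.0148,0.0372,0.006,0,0,0],
    [1,-0.0148,0.0372,0.006,0,0,0],
    [1,-0.0148,0.0372,0.006,0,0,0],
    [1,-0.0148,0.0372,0.006,0,0,0],
    [1,-0.0148,0.0372,0.006,0,0,0],
    [1,-0.0148,0.0372,0.006,0,0,0],
    [1,-0.0148,0.0372,0.006,0,0,0],
    [1,-0.0148,0.0372,0.006,0,0,0],
    [1,-0.0148,0.0372,0.006,0,0,0],
    [1,0,0,0,0,0,-0.09],
    [1,0,0,0,0,0,-0.09],
    [1,0,0,0,0,0,-0.089],
    [1,0,0,0,0,0,0]
  ]
}}

```text
clock: 1.9
tcp_pos: [0.5133, 0.2387, 0.1619]
orientation: [-0.0, 0.758, 0.652, -0.0]
wrist_force: [-0.5, 0.3, 0.4]
finger_gap: 0.0852
```

```bash
cat >> h.py <<'E'
from scipy.spatial.transform import Rotation as Ro
def Rt():
    s=env.get_state();q=s['orientation'];return s['tcp_pos'],Ro.from_quat([q[1],q[2],q[3],q[0]]).as_matrix()
def whites(c,lo=165):
    im=c['color'].astype(int);m=((im.min(2)>lo)&(im.max(2)-im.min(2)<30)).astype(np.uint8)
    n,l,st,ce=cv2.connectedComponentsWithStats(m);return [(st[i],ce[i].round(1),cv2.boxPoints(cv2.minAreaRect(cv2.findContours((l==i).astype(np.uint8),0,2)[0][0]))) for i in range(1,n) if st[i,4]>150]
E
python3 - <<'E'
from h import *
p,R=Rt();print(p.round(4),R.round(3).tolist())
w=cap('wrist','w1')
t=load('t0')
for z in (0.,.025):print(z,[onz(w,q,z)[:2].round(4).tolist() for q in [(0,0),(511,0),(511,383),(0,383)]])
for st,ce,b in whites(w,175):print(st,b.round(0).tolist(),[onz(w,q,.025)[:2].round(3).tolist() for q in b])
for q in [(.4145,.253,.025),(.6535,.217,.025),(.514,.238,.025)]:print(proj(w,q))
cv2.imwrite('pics/w1b.png',cv2.imread('pics/w1.png'))
E
```

```text
[0.5133 0.2387 0.1619] [[0.15, 0.989, -0.001], [0.989, -0.15, -0.0], [-0.0, -0.001, -1.0]]
0.0 [[0.3178, 0.0299], [0.3884, 0.4918], [0.8776, 0.55], [0.7674, -0.1733]]
0.025 [[0.3268, 0.0474], [0.3917, 0.4726], [0.842, 0.5261], [0.7406, -0.1396]]
[   5    0   57   91 1111] [[4.0, 0.0], [22.0, -9.0], [74.0, 83.0], [57.0, 93.0]] [[0.328, 0.051], [0.323, 0.068], [0.399, 0.086], [0.405, 0.067]]
[ 234   71   45  223 7856] [[234.0, 71.0], [278.0, 71.0], [278.0, 293.0], [234.0, 293.0]] [[0.411, 0.232], [0.417, 0.272], [0.655, 0.241], [0.647, 0.19]]
[ 373   79   58  200 4628] [[365.0, 273.0], [404.0, 75.0], [430.0, 80.0], [391.0, 278.0]] [[0.643, 0.342], [0.438, 0.384], [0.446, 0.408], [0.654, 0.37]]
[257.10526611  71.26878859]
[257.49260824 294.57705004]
[257.27874548 178.35377592]
```

View pics/w1.png

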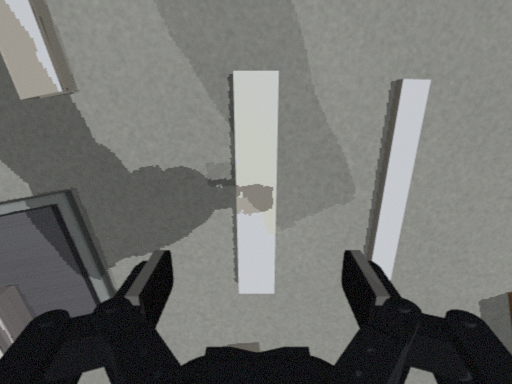

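The wrist view shows the wide length centred between the fingers (columns 234–278, rows 71–293). The narrow length is clear at the right. The wrist and top views agree at z=25 mm to within 1–2 mm, so I'm descending to grasp.

Emit:
{"method": "carry_out", "body": {
  "steps": [
    [1,0,0,0.03,0,0,0],
    [1,0,0,0.03,0,0,0],
    [1,0,0,0.03,0,0,0],
    [1,0,0,0.03,0,0,0],
    [1,0,0,0.016,0,0,0],
    [1,0,0,0,0,0,0],
    [-1,0,0,0,0,0,0],
    [-1,0,0,0,0,0,0],
    [-1,0,0,0,0,0,0],
    [-1,0,0,0,0,0,0],
    [-1,0,0,0,0,0,0],
    [-1,0,0,0,0,0,0]
  ],
  "grip_force": 25
}}

```text
clock: 3.45
tcp_pos: [0.5135, 0.2389, 0.0262]
orientation: [-0.0, 0.758, 0.652, 0.0]
wrist_force: [-0.1, 0.0, -1.1]
finger_gap: -0.0005
```

```bash
python3 - <<'E'
from h import *
w=load('w1');t=load('t0')
print(tri(w,(256,71),t,(190.95,221.3)),tri(w,(256,293),t,(203.2,151.3)))
E
```

```text
(array([0.41420209, 0.25226035, 0.03058122]), np.float64(0.0006637280510618832)) (array([0.65373247, 0.21640998, 0.02240597]), np.float64(0.002533536284149594))
```

The gap reads 0, so the fingers shut on nothing. I'll look.

```bash
python3 - <<'E'
from h import *
cap('wrist','w2');cap('top','t2');s=cap('scene','s2')
a=cv2.imread('pics/w2.png');b=cv2.resize(cv2.imread('pics/s2.png')[120:340,180:400],(384,384))
cv2.imwrite('pics/c2.png',cv2.resize(np.hstack([a,b]),(800,343)))
E
```

```text
(no output)
```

View pics/c2.png

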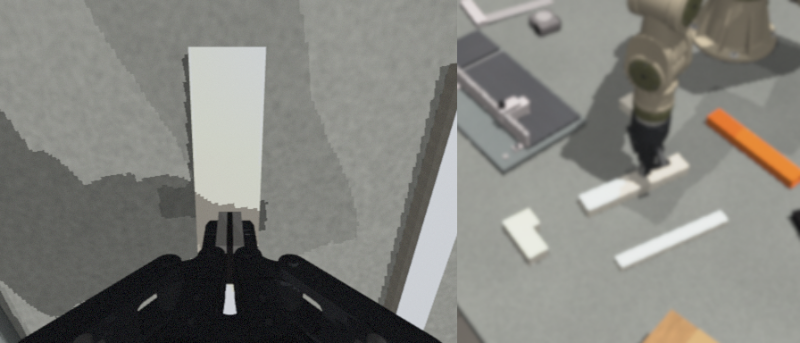

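```bash
python3 - <<'E'
from h import *
w=load('w2');t=load('t2');p,R=Rt();s=env.get_state();print(p,s['finger_gap'],s['wrist_force'])
print('tip',proj(w,p+R[:,2]*.019),'tcp',proj(w,p),'cam',-w['R'].T@w['t'])
for st,ce,b in whites(t):
    if abs(ce[0]-197)<30: print(st,ce,b.round(1).tolist())
# wrist: end corners in original px: display*640*... hstack 896x384 -> 800x343 scale .893
e=[(188/.893,47/.893),(266/.893,47/.893)]
for z in(.0,.012,.025,.035):
    a,b=[onz(w,q,z) for q in e];print(z,a.round(4)[:2],b.round(4)[:2],np.linalg.norm(a-b))
cv2.imwrite('pics/w2z.png',cv2.resize(w['color'][200:384,160:360],(800,736),interpolation=2)[:600,:,::-1])
E
```

```text
[0.51349508 0.23884399 0.02617043] 0.0001283850706644275 [ 0.75596739 -0.40310091 -0.95430028]
tip [258.3310546 229.4764961] tcp [258.47299552 244.18772481] cam [0.42998851 0.25063132 0.17825261]
[ 151   32   67   38 2445] [183.9  50.6] [[151.0, 69.0], [151.0, 32.0], [217.0, 32.0], [217.0, 69.0]]
[191 107  30  18 392] [206.7 114.5] [[190.5, 122.9000015258789], [191.5, 106.5], [220.3000030517578, 108.30000305175781], [219.3000030517578, 124.69999694824219]]
[196 151  14  30 270] [202.1 163.1] [[192.3000030517578, 178.10000610351562], [197.1999969482422, 150.3000030517578], [209.3000030517578, 152.39999389648438], [204.39999389648438, 180.1999969482422]]
0.0 [0.4074 0.2284] [0.4146 0.2756] 0.04771606913181596
0.012 [0.4089 0.2299] [0.4156 0.2739] 0.04450381414894524
0.025 [0.4106 0.2315] [0.4167 0.2721] 0.0410238712508353
0.035 [0.4119 0.2328] [0.4176 0.2707] 0.038346992098443014
```

View pics/w2z.png

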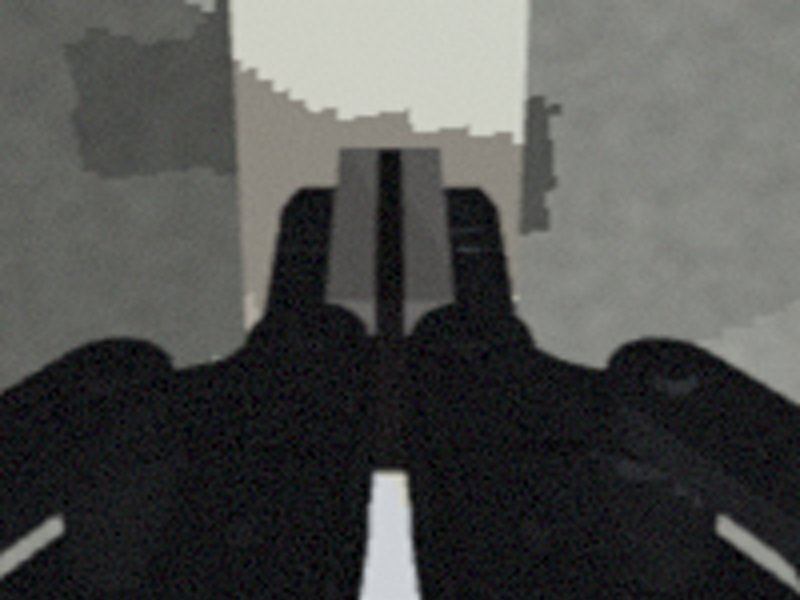

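```bash
python3 - <<'E'
from h import *
w=load('w2');p,R=Rt()
for y in(-.011,0):
  for d in(-.01,-.005,0,.005,.01,.019):print(y,d,proj(w,p+R[:,2]*d+R[:,1]*y).round(1),(p+R[:,2]*d)[2].round(3), 'px/22mm',(proj(w,p+R[:,2]*d+R[:,1]*y+R[:,0]*.011)-proj(w,p+R[:,2]*d+R[:,1]*y-R[:,0]*.011))[0].round(1))
s=env.get_state();print(s['wrist_force'],s['finger_gap'],s['tau'])
E
```

```text
-0.011 -0.01 [258.6 235.1] 0.036 px/22mm 41.4
-0.011 -0.005 [258.5 230.8] 0.031 px/22mm 40.2
-0.011 0 [258.5 226.9] 0.026 px/22mm 39.0
-0.011 0.005 [258.5 223.1] 0.021 px/22mm 38.0
-0.011 0.01 [258.4 219.5] 0.016 px/22mm 36.9
-0.011 0.019 [258.3 213.5] 0.007 px/22mm 35.2
0 -0.01 [258.6 253.2] 0.036 px/22mm 40.4
0 -0.005 [258.5 248.6] 0.031 px/22mm 39.3
0 0 [258.5 244.2] 0.026 px/22mm 38.2
0 0.005 [258.4 240. ] 0.021 px/22mm 37.2
0 0.01 [258.4 236.1] 0.016 px/22mm 36.2
0 0.019 [258.3 229.5] 0.007 px/22mm 34.6
[ 0.75596739 -0.40310091 -0.95430028] 0.0001283850706644275 [ 2.41820962e-03 -4.97320104e+01  2.51222777e+01  2.03029296e-03
 -1.18100702e-04  5.68683311e-05]
```

The piece has not moved. The fingers shut above it: the tips look about 10 mm above the TCP height, not 19 mm below it. I'll touch the lid lightly with closed fingers to calibrate the tip length.

Emit:
{"method": "carry_out", "body": {
  "steps": [
    [-1,0,0,0.002,0,0,0],
    [-1,0,0,0.002,0,0,0],
    [-1,0,0,0,0,0,0]
  ]
}}

```text
clock: 3.98
tcp_pos: [0.5133, 0.2388, 0.0219]
orientation: [-0.0, 0.758, 0.652, -0.0]
wrist_force: [0.8, 0.5, 0.9]
finger_gap: -0.0002
```

Emit:
{"method": "carry_out", "body": {
  "steps": [
    [-1,0,0,0.002,0,0,0],
    [-1,0,0,0.002,0,0,0],
    [-1,0,0,0,0,0,0]
  ]
}}

```text
clock: 4.35
tcp_pos: [0.5133, 0.2388, 0.018]
orientation: [-0.0, 0.758, 0.652, -0.0]
wrist_force: [0.2, -0.5, 0.0]
finger_gap: 0.0004
```

Emit:
{"method": "carry_out", "body": {
  "steps": [
    [-1,0,0,0.002,0,0,0],
    [-1,0,0,0.002,0,0,0],
    [-1,0,0,0,0,0,0]
  ]
}}

```text
clock: 4.72
tcp_pos: [0.5138, 0.2389, 0.0159]
orientation: [0.0, 0.758, 0.652, 0.001]
wrist_force: [-3.9, -0.6, 13.1]
finger_gap: -0.0001
```

Contact is at TCP z≈0.0165 on the 25 mm lid, so the shut tips are about 9 mm above the reported TCP, against the text's 19 mm ahead. I'll use this measured value and regrasp about 32 mm lower.

Emit:
{"method": "carry_out", "body": {
  "steps": [
    [-1,0,0,-0.02,0,0,0],
    [1,0,0,-0.02,0,0,0],
    [1,0,0,0,0,0,0],
    [1,0,0,0,0,0,0],
    [1,0,0,0,0,0,0],
    [1,0,0,0,0,0,0],
    [1,0,0,0,0,0,0],
    [1,0,0,0.02,0,0,0],
    [1,0,0,0.02,0,0,0],
    [1,0,0,0.01,0,0,0],
    [1,0,0,0.008,0,0,0],
    [1,0,0,0,0,0,0]
  ]
}}

```text
clock: 6.22
tcp_pos: [0.5133, 0.2388, -0.0041]
orientation: [-0.0, 0.758, 0.652, -0.0]
wrist_force: [-0.0, 0.4, -1.0]
finger_gap: 0.0852
```

Emit:
{"method": "carry_out", "body": {
  "steps": [
    [-1,0,0,0.002,0,0,0],
    [-1,0,0,0,0,0,0],
    [-1,0,0,0,0,0,0],
    [-1,0,0,0,0,0,0],
    [-1,0,0,0,0,0,0],
    [-1,0,0,0,0,0,0],
    [-1,0,0,0,0,0,0]
  ],
  "grip_force": 25
}}

```text
clock: 7.1
tcp_pos: [0.514, 0.239, -0.0053]
orientation: [0.0, 0.758, 0.652, 0.0]
wrist_force: [-0.3, 0.1, 5.7]
finger_gap: 0.0395
```

Emit:
{"method": "carry_out", "body": {
  "steps": [
    [-1,0,0,-0.03,0,0,0],
    [-1,0,0,-0.03,0,0,0],
    [-1,0,0,-0.03,0,0,0],
    [-1,0,0,-0.04,0,0,0],
    [-1,0,0,0,0,0,0.172],
    [-1,0,0,0,0,0,0.172],
    [-1,0,0,0,0,0,0.172],
    [-1,0,0,0,0,0,0.172],
    [-1,0,0,0,0,0,0.172],
    [-1,0,0,0,0,0,0.172],
    [-1,0,0,0,0,0,0.173],
    [-1,0,0,0,0,0,0.173],
    [-1,0,0,0,0,0,0]
  ]
}}

```text
clock: 8.72
tcp_pos: [0.513, 0.2387, 0.1235]
orientation: [0.0, 1.0, 0.022, -0.001]
wrist_force: [-0.4, -0.1, -0.9]
finger_gap: 0.0396
```

Emit:
{"method": "carry_out", "body": {
  "steps": [
    [-1,0.0032,0.0424,0,0,0,0],
    [-1,0.0032,0.0424,0,0,0,0],
    [-1,0.0032,0.0424,0,0,0,0],
    [-1,0.0032,0.0424,0,0,0,0],
    [-1,0.0032,0.0424,0,0,0,0],
    [-1,0.0032,0.0424,0,0,0,0],
    [-1,0.0032,0.0424,0,0,0,0],
    [-1,0.0032,0.0424,0,0,0,0],
    [-1,0.0032,0.0424,0,0,0,0],
    [-1,0.0032,0.0424,0,0,0,0],
    [-1,0,0,0,0,0,0],
    [-1,0,0,0,0,0,0]
  ]
}}

```text
clock: 10.22
tcp_pos: [0.5632, -0.1831, 0.1236]
orientation: [-0.001, 1.0, 0.022, -0.001]
wrist_force: [-0.1, 0.7, -1.0]
finger_gap: 0.0395
```

```bash
python3 - <<'E'
from h import *
p,R=Rt();print(p.round(4),R.round(3).tolist());w=cap('wrist','w3');cap('top','t3');cap('scene','s3')
cv2.imwrite('pics/w3b.png',cv2.resize(w['color'],(720,540))[:,:,::-1])
E
```

```text
[ 0.5632 -0.1831  0.1236] [[0.999, 0.044, -0.001], [0.044, -0.999, 0.001], [-0.001, -0.001, -1.0]]
```

View pics/w3b.png

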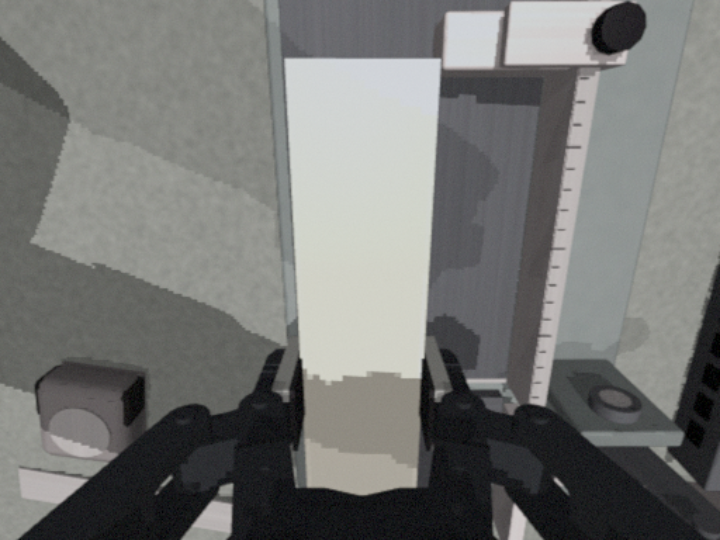

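The wrist view shows the piece held straight (end edge at (285–440,60)). The stop's face edge is at (445–540,70) and the fence's top inner edge runs from (580,72) to about (535,380).

```bash
python3 - <<'E'
from h import *
w=load('w3');f=512/720
for n,q,z in [('pieceL',(285,59),.154),('pieceR',(440,59),.154),('stopL',(444,70),.063),('stopR',(505,70),.063),('fence1',(580,72),.068),('fence2',(553,260),.068),('fence3',(537,375),.068),('bededge1',(281,100),.03),('bededge2',(289,340),.03),('fencefoot',(545,100),.03),('fencefoot2',(512,370),.03)]:
    print(n,onz(w,(np.array(q)+.5)*f-.5,z).round(4))
o=np.array([.6217,-.127]);x=np.array([.999,.043]);y=np.array([-.043,.999])
print('stop face pred',o+.0546*y-.02*x)
E
```

```text
pieceL [ 0.5378 -0.0846  0.154 ]
pieceR [ 0.5785 -0.0828  0.154 ]
stopL [ 0.5955 -0.0741  0.063 ]
stopR [ 0.6237 -0.0729  0.063 ]
fence1 [ 0.6562 -0.0728  0.068 ]
fence2 [ 0.6611 -0.1618  0.068 ]
fence3 [ 0.6651 -0.231   0.068 ]
bededge1 [ 0.514  -0.0887  0.03  ]
bededge2 [ 0.5166 -0.2356  0.03  ]
fencefoot [ 0.6579 -0.0824  0.03  ]
fencefoot2 [ 0.667  -0.2517  0.03  ]
stop face pred [ 0.5993722 -0.0733146]
```

Emit:
{"method": "carry_out", "body": {
  "steps": [
    [-1,0,0,0.03,0,0,0],
    [-1,0,0,0.03,0,0,0],
    [-1,0,0,0.03,0,0,-0.006],
    [-1,0.0235,0,0,0,0,0],
    [-1,0.0235,0,0,0,0,0],
    [-1,0,0,0.005,0,0,0],
    [-1,0,0,0,0,0,0]
  ]
}}

```text
clock: 11.25
tcp_pos: [0.6094, -0.1799, 0.0284]
orientation: [-0.001, 1.0, 0.025, -0.001]
wrist_force: [-0.8, 0.1, -1.0]
finger_gap: 0.0395
```

Emit:
{"method": "carry_out", "body": {
  "steps": [
    [-1,0,0,0.0025,0,0,0],
    [-1,0,-0.0035,0,0,0,0],
    [-1,0,-0.0035,0,0,0,0],
    [-1,0,0,0,0,0,0]
  ]
}}

```text
clock: 11.75
tcp_pos: [0.6102, -0.1738, 0.0269]
orientation: [-0.0, 1.0, 0.025, 0.0]
wrist_force: [-0.8, -0.5, -0.7]
finger_gap: 0.0394
```

Emit:
{"method": "carry_out", "body": {
  "steps": [
    [-1,0,-0.0015,0.0005,0,0,0],
    [-1,0,-0.0015,0.0005,0,0,0],
    [-1,0,0,0,0,0,0]
  ]
}}

```text
clock: 12.12
tcp_pos: [0.6106, -0.1732, 0.0264]
orientation: [0.002, 1.0, 0.024, 0.0]
wrist_force: [-1.5, -6.5, 1.1]
finger_gap: 0.0395
```

Contact with the stop (Fy = −6.5 N) is where I predicted. Now I'll lower the piece onto the bed.

Emit:
{"method": "carry_out", "body": {
  "steps": [
    [-1,0,0.001,0.001,0,0,0],
    [-1,0,0,0.001,0,0,0],
    [-1,0,0,0.0005,0,0,0],
    [-1,0,0,0,0,0,0]
  ]
}}

```text
clock: 12.62
tcp_pos: [0.6109, -0.1732, 0.0247]
orientation: [0.001, 1.0, 0.024, 0.001]
wrist_force: [-1.7, -3.9, 7.6]
finger_gap: 0.0392
```

The piece is down on the bed (7.6 N) and against the stop. I'll release it with a small opening and rise.

Emit:
{"method": "carry_out", "body": {
  "steps": [
    [0.2,0,0,0,0,0,0],
    [0.2,0,0,0,0,0,0],
    [0.2,0,0,0,0,0,0],
    [0.2,0,0,-0.02,0,0,0],
    [0.2,0,0,-0.03,0,0,0],
    [-1,0,0,-0.05,0,0,0],
    [-1,-0.04,0,-0.04,0,0,0],
    [-1,-0.03,0,0,0,0,0]
  ]
}}

```text
clock: 13.62
tcp_pos: [0.5415, -0.1762, 0.1668]
orientation: [0.001, 1.0, 0.025, 0.003]
wrist_force: [-0.2, -0.5, 0.1]
finger_gap: 0.0003
```

```bash
python3 - <<'E'
from h import *
s=env.get_state();print(s['joint_pos'].round(3),s['tcp_pos'].round(4))
w=cap('wrist','w4');t=cap('top','t4')
for st,ce,b in whites(w,150):print(st,b.round(0).tolist(),[onz(w,q,.055)[:2].round(3).tolist() for q in b])
for n in('w','t'):pass
cv2.imwrite('pics/c4.png',np.hstack([cv2.resize(w['color'],(400,300)),cv2.resize(t['color'][110:215,245:385],(400,300),interpolation=2)])[:,:,::-1])
E
```

```text
[-0.456  0.318 -0.084  1.162  0.     1.066] [ 0.5415 -0.1762  0.1668]
[178   0  39  31 418] [[177.0, 1.0], [192.0, -18.0], [229.0, 12.0], [214.0, 30.0]] [[0.473, -0.032], [0.485, -0.02], [0.513, -0.038], [0.501, -0.051]]
[222   0   6  41 157] [[222.0, 0.0], [227.0, 0.0], [227.0, 40.0], [222.0, 40.0]] [[0.507, -0.03], [0.511, -0.03], [0.512, -0.058], [0.508, -0.058]]
[ 327    0  131   79 3883] [[325.0, 65.0], [333.0, -11.0], [460.0, 3.0], [451.0, 80.0]] [[0.592, -0.072], [0.592, -0.018], [0.69, -0.023], [0.698, -0.078]]
[484   0  28  15 162] [[483.0, 13.0], [484.0, -1.0], [511.0, 1.0], [511.0, 15.0]] [[0.711, -0.029], [0.709, -0.02], [0.73, -0.02], [0.733, -0.029]]
[  376    10   136   260 14444] [[375.0, 268.0], [416.0, -4.0], [524.0, 12.0], [483.0, 285.0]] [[0.668, -0.262], [0.656, -0.02], [0.742, -0.027], [0.786, -0.277]]
[441  37  26  30 229] [[440.0, 63.0], [446.0, 34.0], [467.0, 38.0], [461.0, 68.0]] [[0.686, -0.066], [0.685, -0.045], [0.703, -0.047], [0.704, -0.069]]
[  301    68    63   224 10334] [[301.0, 291.0], [307.0, 67.0], [366.0, 69.0], [360.0, 292.0]] [[0.594, -0.293], [0.577, -0.074], [0.626, -0.073], [0.657, -0.293]]
[  39   80  185  150 9682] [[33.0, 155.0], [69.0, 74.0], [251.0, 154.0], [215.0, 235.0]] [[0.34, -0.159], [0.382, -0.09], [0.534, -0.149], [0.503, -0.231]]
[226 171   7  47 168] [[225.0, 171.0], [231.0, 171.0], [233.0, 217.0], [227.0, 217.0]] [[0.512, -0.166], [0.517, -0.165], [0.52, -0.211], [0.514, -0.212]]
[   0  249  159  135 6525] [[-0.0, 249.0], [158.0, 249.0], [158.0, 383.0], [0.0, 383.0]] [[0.288, -0.257], [0.445, -0.25], [0.435, -0.433], [0.246, -0.441]]
```

View pics/c4.png

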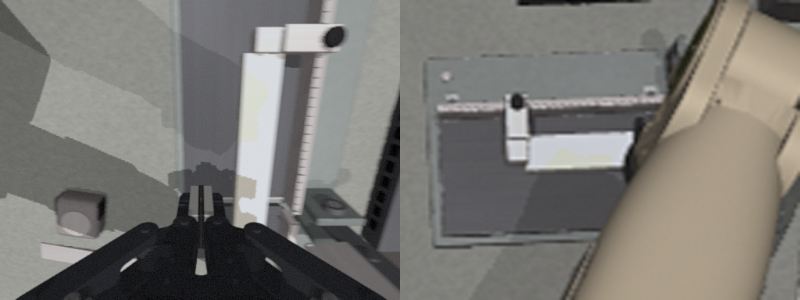

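The piece lies flat on the bed, its end at the stop and about 30 mm off the fence. Now I'll turn the jaws along the fence and tilt 45° for the diagonal push.

Emit:
{"method": "carry_out", "body": {
  "steps": [
    [-1,0,0,0,0,0,0.1745],
    [-1,0,0,0,0,0,0.1745],
    [-1,0,0,0,0,0,0.1745],
    [-1,0,0,0,0,0,0.1745],
    [-1,0,0,0,0,0,0.1745],
    [-1,0,0,0,0,0,0.1745],
    [-1,0,0,0,0,0,0.1745],
    [-1,0,0,0,0,0,0.1745],
    [-1,0,0,0,0,0,0.1745],
    [-1,0,0,0,0.157,0,0],
    [-1,0,0,0,0.157,0,0],
    [-1,0,0,0,0.157,0,0],
    [-1,0,0,0,0.157,0,0],
    [-1,0,0,0,0.157,0,0],
    [-1,0,0,0,0,0,0],
    [-1,0,0,0,0,0,0]
  ]
}}

```text
clock: 15.72
tcp_pos: [0.5416, -0.1767, 0.1645]
orientation: [-0.277, 0.669, -0.637, 0.264]
wrist_force: [0.2, 0.0, 1.2]
finger_gap: -0.0
```

```bash
python3 - <<'E'
from h import *
p,R=Rt();print(p.round(4),R.round(3).tolist(),env.get_state()['joint_pos'].round(2))
E=np.array([.592,-.185,.055])
print('to standoff (tool axes)',R.T@(E-.021*R[:,2]-p))
E
```

```text
[ 0.5416 -0.1767  0.1645] [[0.049, -0.707, 0.706], [-0.999, -0.036, 0.034], [0.001, -0.706, -0.708]] [-0.74 -0.08 -0.87  0.17  0.52  2.52]
to standoff (tool axes) [0.01063662 0.04207725 0.09179963]
```

Emit:
{"method": "carry_out", "body": {
  "steps": [
    [-1,0.0021,0.0084,0.018,0,0,0],
    [-1,0.0021,0.0084,0.018,0,0,0],
    [-1,0.0021,0.0084,0.018,0,0,0],
    [-1,0.0021,0.0084,0.018,0,0,0],
    [-1,0.0021,0.0084,0.018,0,0,0],
    [-1,0,0,0,0,0,0],
    [-1,0,0,0,0,0,0]
  ]
}}

```text
clock: 16.6
tcp_pos: [0.5765, -0.1851, 0.0712]
orientation: [-0.277, 0.67, -0.636, 0.264]
wrist_force: [0.2, -0.2, 0.4]
finger_gap: -0.0001
```

```bash
python3 - <<'E'
from h import *
p,R=Rt();print(p.round(4),env.get_state()['joint_pos'].round(2))
w=cap('wrist','w5');s=cap('scene','s5')
E=np.array([.592,-.185,.055]);print(proj(w,E),proj(w,p),proj(w,p-.009*R[:,2]))
cv2.imwrite('pics/c5.png',np.hstack([cv2.resize(w['color'],(400,300)),cv2.resize(s['color'][120:240,130:290],(400,300),interpolation=2)])[:,:,::-1])
E
```

```text
[ 0.5765 -0.1851  0.0712] [-0.7   0.16 -0.94 -0.17  0.5   2.56]
[256.82722809 226.04463153] [255.74890431 242.11543208] [255.69400082 250.09176047]
```

View pics/c5.png

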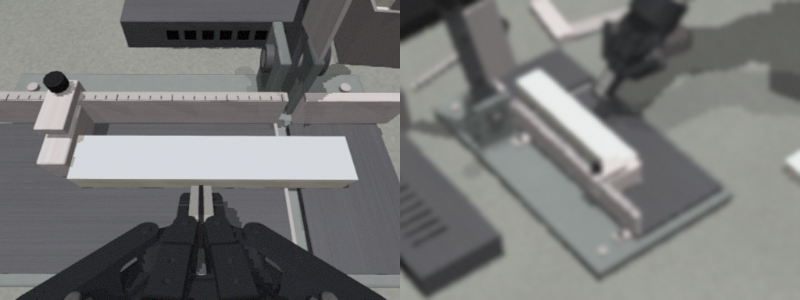

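The wrist view shows the shut fingers centred in front of the piece's front top edge ((70–355,183) in the left half). The stop is at left and the blade at right, clear of the gripper. Now approaching along the tool axis.

Emit:
{"method": "carry_out", "body": {
  "steps": [
    [-1,0,0,0.012,0,0,0],
    [-1,0,0,0.012,0,0,0],
    [-1,0,0,0.003,0,0,0],
    [-1,0,0,0.002,0,0,0],
    [-1,0,0,0,0,0,0]
  ]
}}

```text
clock: 17.32
tcp_pos: [0.5951, -0.1832, 0.0491]
orientation: [-0.277, 0.669, -0.637, 0.263]
wrist_force: [-0.1, -0.6, -0.2]
finger_gap: 0.0002
```

Emit:
{"method": "carry_out", "body": {
  "steps": [
    [-1,0,0,0.003,0,0,0],
    [-1,0,-0.0028,0.0028,0,0,0],
    [-1,0,-0.0028,0.0028,0,0,0],
    [-1,0,-0.0028,0.0028,0,0,0]
  ]
}}

```text
clock: 17.82
tcp_pos: [0.6096, -0.1828, 0.0475]
orientation: [-0.277, 0.669, -0.637, 0.264]
wrist_force: [-2.2, -0.6, 2.5]
finger_gap: 0.0003
```

Emit:
{"method": "carry_out", "body": {
  "steps": [
    [-1,0,-0.0028,0.0028,0,0,0],
    [-1,0,-0.0028,0.0028,0,0,0],
    [-1,0,-0.0028,0.0028,0,0,0],
    [-1,0,0,0,0,0,0]
  ]
}}

```text
clock: 18.32
tcp_pos: [0.6215, -0.1821, 0.0474]
orientation: [-0.277, 0.669, -0.637, 0.264]
wrist_force: [-0.6, 0.4, 2.5]
finger_gap: 0.0001
```

Emit:
{"method": "carry_out", "body": {
  "steps": [
    [-1,-0.0003,-0.0014,0.0014,0,0,0],
    [-1,-0.0003,-0.0014,0.0014,0,0,0],
    [-1,-0.0003,-0.0014,0.0014,0,0,0],
    [-1,0,0,0,0,0,0]
  ]
}}

```text
clock: 18.82
tcp_pos: [0.6267, -0.1816, 0.0471]
orientation: [-0.276, 0.669, -0.638, 0.264]
wrist_force: [-5.7, -2.7, 4.7]
finger_gap: -0.0002
```

Emit:
{"method": "carry_out", "body": {
  "steps": [
    [-1,-0.0005,-0.0005,0.001,0,0,0],
    [-1,0,0,0.0005,0,0,0],
    [-1,0,0,0,0,0,0]
  ]
}}

```text
clock: 19.2
tcp_pos: [0.6271, -0.1817, 0.0468]
orientation: [-0.276, 0.668, -0.638, 0.264]
wrist_force: [-19.6, -4.2, 16.7]
finger_gap: 0.0002
```

```bash
python3 - <<'E'
from h import *
s=env.get_state();print(s['wrist_force'],s['tcp_pos'],s['joint_pos'].round(2))
w=cap('wrist','w6')
cv2.imwrite('pics/w6b.png',cv2.resize(w['color'][60:320],(800,406),interpolation=2)[:,:,::-1])
E
```

```text
[-19.64058295  -4.21350166  16.70834142] [ 0.62709543 -0.18165996  0.04677795] [-0.62  0.28 -0.88 -0.26  0.45  2.64]
```

View pics/w6b.png

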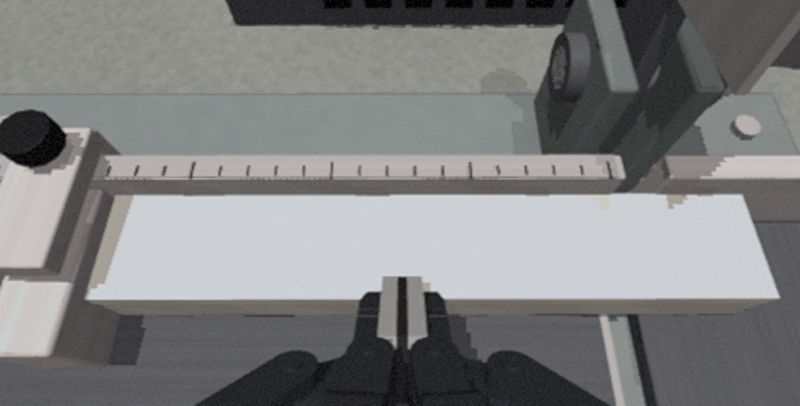

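The wrist view shows the piece's far edge flush along the whole fence (row 193) and its right end past the blade slit (742–777). The fingertips are on its front top edge. I'll check the stop end numerically.

```bash
python3 - <<'E'
from h import *
w=load('w6')
f=lambda u,v:((u+.5)/1.5625-.5,60+(v+.5)/1.5625-.5)
P={k:onz(w,f(*q),.055) for k,q in dict(FL=(88,299),BL=(116,196),BL2=(132,196),FR=(777,297),BR=(742,195)).items()}
for k in P:print(k,P[k].round(4)[:2])
print('len F',np.linalg.norm(P['FL']-P['FR']),'len B',np.linalg.norm(P['BL']-P['BR']),np.linalg.norm(P['BL2']-P['BR']),'w',np.linalg.norm(P['FR']-P['BR']))
for n,q,z in [('stopTopFront',(76,281),.063),('fenceTop',(200,180),.068),('fenceTop2',(600,180),.068)]:print(n,onz(w,f(*q),z).round(4))
o=np.array([.6217,-.127]);x=np.array([.9988,.049]);y=np.array([-.049,.9988])
cv2.imwrite('pics/w6z.png',cv2.resize(w['color'][120:300,0:120],(600,600),interpolation=2)[:,:,::-1]) # only if needed
E
```

```text
FL [ 0.6147 -0.0744]
BL [ 0.6546 -0.0715]
BL2 [ 0.6549 -0.0776]
FR [ 0.6263 -0.3126]
BR [ 0.6661 -0.3115]
len F 0.23847984560944835 len B 0.24027265575169682 0.23414821587310491 w 0.039815376736662446
stopTopFront [ 0.6187 -0.0739  0.063 ]
fenceTop [ 0.6561 -0.1087  0.068 ]
fenceTop2 [ 0.6627 -0.2518  0.068 ]
```

The end measures within about 1 mm of the stop. To be sure it is butted, I'll ease the push and bias it along the fence towards the stop.

Emit:
{"method": "carry_out", "body": {
  "steps": [
    [-1,0,0,-0.0008,0,0,0],
    [-1,-0.001,0,0,0,0,0],
    [-1,-0.001,0,0,0,0,0],
    [-1,-0.001,0,0,0,0,0],
    [-1,0,0,0,0,0,0]
  ]
}}

```text
clock: 19.88
tcp_pos: [0.6271, -0.1805, 0.0473]
orientation: [-0.275, 0.668, -0.639, 0.265]
wrist_force: [-10.5, -8.3, 8.3]
finger_gap: -0.0002
```

```bash
python3 - <<'E'
from h import *
p,R=Rt();s=env.get_state();print(s['wrist_force'],p)
w6=load('w6');w=cap('wrist','w7')
# piece right-end edge position along the fence, before/after: edge between white lid and dark bed along rows just below the lid's mid
for n,c in(('before',w6),('after',w)):
    r=[]
    for xx in (.630,.640,.650,.66):
        ys=np.linspace(-.29,-.33,161); px=np.array([proj(c,(xx+ .049*0,y,.055)) for y in ys],np.float32)
        v=cv2.remap(c['color'].mean(2).astype(np.float32),px[:,0],px[:,1],1).ravel()
        r.append(ys[np.argmin(np.gradient(cv2.GaussianBlur(v[:,None],(1,9),2).ravel()))])
    print(n,np.round(r,4))
E
```

```text
[-10.4551774   -8.28892081   8.32332551] [ 0.62706548 -0.18049684  0.04726515]
before [-0.3215 -0.3127 -0.328  -0.312 ]
after [-0.3133 -0.3127 -0.3123 -0.3117]
```

The right end stayed put (y≈−0.3125, and +0.240 gives −0.073, at the stop face) while the sideways force rose, so it is butted. Now the final firm diagonal push with most of the sideways bias relieved.

Emit:
{"method": "carry_out", "body": {
  "steps": [
    [-1,0.001,0,0.0004,0,0,0],
    [-1,0.0005,0.0002,0.0006,0,0,0],
    [-1,0,0,0,0,0,0],
    [-1,0,0,0,0,0,0],
    [-1,0,0,0,0,0,0]
  ]
}}

```text
clock: 20.55
tcp_pos: [0.6273, -0.1807, 0.047]
orientation: [-0.276, 0.668, -0.638, 0.265]
wrist_force: [-20.7, -5.2, 18.1]
finger_gap: 0.0001
```

```bash
python3 - <<'E'
from h import *
w=cap('wrist','w8');s=env.get_state();print(s['wrist_force'],s['tcp_pos'],s['joint_pos'].round(2))
r=[]
for xx in (.630,.640,.650,.66):
    ys=np.linspace(-.30,-.32,161); px=np.array([proj(w,(xx,y,.055)) for y in ys],np.float32)
    v=cv2.remap(w['color'].mean(2).astype(np.float32),px[:,0],px[:,1],1).ravel()
    r.append(ys[np.argmin(np.gradient(cv2.GaussianBlur(v[:,None],(1,9),2).ravel()))])
print(np.round(r,4))
cv2.imwrite('pics/w8b.png',np.hstack([cv2.resize(w['color'][60:320],(400,300),interpolation=2),cv2.resize(w['color'][130:280,0:150],(400,300),interpolation=2)])[:,:,::-1])
E
```

```text
[-20.67012321  -5.65652175  18.6443168 ] [ 0.62732767 -0.18068746  0.04697867] [-0.61  0.28 -0.88 -0.27  0.45  2.64]
[-0.3133 -0.3127 -0.3125 -0.3119]
```

View pics/w8b.png

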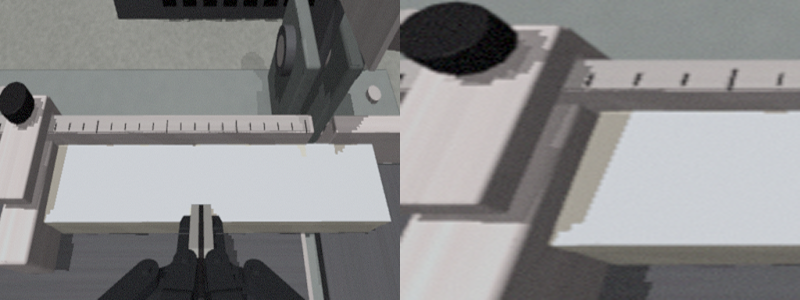

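The final view shows the piece flush along the fence. Its left end meets the stop face with no bed visible between (the beige strip is the stop's shadow on the lid), and its right end runs past the slit under the raised blade. The push is steady, so I'm handing in.

```bash
python3 -c "
from h import *
print(env.hand_in(),env.get_state()['wrist_force'])"
```

```text
the job is handed in; nothing more can be done
the job is handed in; nothing more can be done
```

The wide trunking is on the shear bed, lid up, flush against the fence and butted on the length stop, with its other end running out under the raised blade. I handed the job in at about 20.6 s on the robot's clock. The shut fingers were still pressing its front top edge, at about 45°.

**Last checks:**
- **Push:** about 21 N back against the fence and 18 N down on the bed, steady over the last readings. About 5 N sideways towards the stop remained.
- **Stop:** the far end sits at y ≈ −0.3125, which puts the near end within about 1 mm of the measured stop face. It did not move when I nudged it towards the stop.
- **Fence:** the last wrist picture shows the long side flush along the whole fence and no bed visible at the stop.

**What failed or disagreed:**
- **First grasp:** it closed on nothing. A touch on the lid showed the shut fingertips about 9 mm behind the reported tool point, not 19 mm ahead of it as the text says. I used the measured value and the second grasp held.
- **Heights:** the first two-view height checks on the trunking were rough (22–52 mm against the stated 25 mm). The lid width seen by the wrist camera confirmed 25 mm.
- **Bystanders:** I did not measure the other things on the bench again. No path went near them and no unexpected force showed.

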